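# Next seed vial up to the magnifier

### The job

The seed vial standing in the single rest block has been looked at: put it back into the free hole of the long rack, pushed fully home, and let go of it. Then draw the one tall vial out of the rack and hold it still in the air in the magnifier's line of sight, its foot facing straight into the lens and about 8 cm off it; finish while still holding it there. Do not touch the magnifier, and leave the other vials and everything else on the bench where they are.

Things in the scene. Friction and masses are not known exactly. Their poses are not given: they have to be found in the camera images.
- checked_mid (a point): The vial that has already been looked at: a clear rigid round tube 22 mm across and 105 mm long with a flat aluminium screw cap, some seed inside. At the start it stands upright in the single hole of the small rest block, 45 mm deep in it, so 60 mm of it show. The point is half-way up the vial on its axis (52.5 mm from either end); z runs along the vial from foot to cap. Mass about 40 g.
- tall_mid (a point): The tall vial, the next one to be looked at: same 22 mm round tube and cap but 130 mm long; it stands in one of the four rack holes (which one varies), 45 mm deep, so 85 mm show (the other two rack vials show 60 mm). The point is half-way up on its axis (65 mm from either end); z runs along the vial from foot to cap. Mass about 40 g.
- tall_foot (a point): Centre of the flat foot (bottom face) of the tall vial, 65 mm below its half-way point; same axes.
- short_a_mid (a point): A 105 mm vial like the already checked one, standing in a rack hole; stays there. The point is half-way up on its axis.
- short_b_mid (a point): Another 105 mm vial standing in a rack hole; stays there. The point is half-way up on its axis.
- rack: Fixed pale wooden rack, a block 70 mm (its x) by 260 mm (its y) by 55 mm high; origin at the centre of its underside, z up. Four round blind holes in a row along its y axis, 60 mm apart, 24.5 mm wide, 45 mm deep, with a 4 mm chamfer at the mouth (floor 10 mm above the rack's underside). Three holes hold vials, one (which one varies) is free: the one with no vial in it.
- rack_hole0 (a point): Centre of the mouth of the rack hole at rack y = -90 mm (level with the rack's top).
- rack_hole1 (a point): Centre of the mouth of the rack hole at rack y = -30 mm.
- rack_hole2 (a point): Centre of the mouth of the rack hole at rack y = +30 mm.
- rack_hole3 (a point): Centre of the mouth of the rack hole at rack y = +90 mm.
- rest: Fixed pale wooden rest block, 60 x 60 x 55 mm, with one hole like the rack's in its middle; origin at the centre of its underside, z up.
- scope: Fixed plug-in magnifier camera: black foot 100 x 90 x 12 mm with two aluminium cheeks (up to 80 mm high) that carry a grey barrel 42 mm wide, lens centre 108 mm above the bench. Origin at the centre of the foot's underside; at yaw 0 the barrel leans towards -x.
- lens (a point): Centre of the round glass face of the magnifier's lens, at the barrel's upper end. Its z axis is the line of sight, which points out of the lens upwards and back towards the robot's side, 30 degrees from vertical.
- crock: Round white ceramic crock with a stone-grey lid, 136 mm wide, 146 mm high with its knob; origin at the centre of its underside. Leave alone.
- pot: Small open aluminium pot, 100 mm wide plus two black side handles (about 150 mm over them), 70 mm high; origin under its centre. Leave alone.
- scoop: Red plastic scoop lying flat, about 165 mm long, 55 mm wide, 31 mm high; handle towards its -x, origin at the back of the pan. Leave alone.
- strainer: Steel bowl strainer 120 mm wide, 45 mm high, with a thin handle along its +y reaching 160 mm from the centre; origin under its centre. Leave alone.
- tin: Low closed steel tin, 68 mm wide, 42 mm high; origin under its centre. Leave alone.
- flowerpot: Terracotta pot, 72 mm wide, 60 mm high; origin under its centre. Leave alone.
- brush: Flat brush lying on the bench, 200 mm long along its x, handle towards -x. Leave alone.

How it is judged:
By the outcome, as a careful person would: the job done as asked, in the order asked, and still so for the second after the job is handed in, while the arm keeps its last pose, push and grip.
It also fails if it takes over 64 s, if anything falls off the work surface, if the arm or the gripper's body presses on something with over 40 N, if the wrist force passes 120 N, or if a joint passes its speed limit or range.

### The arm

A 6-joint arm with a two-finger parallel gripper is mounted at the origin on the work surface. World frame = base frame: x ahead of the robot, y to its left, z up, the work surface at z = 0. Lengths are in m, angles in rad, forces in N, time in s.
With the tool pointing down it reaches from about 0.275 to 0.825 m from the base axis. Payload 4.9 kg.
Tool frame: the origin (TCP) lies midway between the tips of the shut fingers; the grasp point (between the pads) lies 19 mm behind it (bot.grip_depth is the distance from the TCP to the grasp point, in m); y points along the fingers, x is the direction in which the jaws open and shut, and the axes are right-handed (so a half turn about y gives the same grasp; the last joint's range is limited). The gripper opens to 85 mm and grips with 20 to 120 N. Pads are 22 mm wide; open, the fingers measure 114 mm over their backs; the gripper's body (76 mm by 85 mm) begins 54 mm behind the grasp point. The pads swing forward as they close: fully open they stand 13 mm farther back than shut.
Start: joints at [1.01, 0.326, -0.193, 1.052, 0, 1.437], TCP at [0.228, 0.501, 0.231] pointing down, gripper open.
Joint ranges: [-2.65, 2.65], [-0.97, 1.79], [-1.3, 1.35], [-1.93, 2.1], [-1.47, 1.37], [-3.14, 3.14]. Speed limits (rad/s): [2.57, 2.57, 3.14, 3.14, 3.14, 3.14].

### API

Orientations are given as a unit quaternion [w, x, y, z].
In Python, from cell import bot gives the robot as it stands. Calls block until the motion is done:
- bot.move_pose(position, orientation): joint-space move of the TCP to a pose.
- bot.move_linear(position, speed=0.15, rotation=None, until_force=None): straight line of the TCP; rotation=None keeps the orientation; speed is the mean speed in m/s. With until_force (N) it stops when the force on the tool has changed by that much, and returns True; else False.
- bot.goto_joints(angles): joint-space move.
- bot.set_gripper(opening, grasp_force=None): opening from 0.0 (shut) to 1.0 (fully open); grasp_force is the grip in N (None keeps the last); returns when the fingers have stopped.
- bot.wait(seconds).
- bot.solve_ik(position, orientation): joint angles nearest the present ones, or None.
- bot.camera(name): name is "scene" or "top" or "wrist"; returns the picture (480x640x3 uint8, red, green, blue); there is no depth.
- bot.calibration(name): a dict with "mtx" (3x3 intrinsics, pixels), "extrinsics" (4x4, takes a point from world to camera coordinates); the wrist camera has in their place "hand_eye" (4x4, takes a point from camera to tool coordinates, whose origin is the TCP and whose axes are the tool frame's). Camera axes: x right, y down, z forward; pixel columns grow to the right and rows downward; lengths in m; the calibration is good to about 2 mm. The wrist camera is an equidistant fisheye: a pixel r from the principal point sees the ray r / f radians off the axis. A picture is of the moment at which its call begins: read the wrist's pose just before it. calibration takes no time and is no camera call.
A pose or a line that the arm cannot do raises bot.PlanningError and nothing moves.
- bot.close_job(): hands the job in, once; it reports no verdict.
Trained networks look in the newest picture that a camera, given by its name, has taken for a name from the list of things; names that differ only in an ending like _2 or _b are one class to them, and where a whole thing is asked for, a point or a joint stands for the part that bears it (a point fixed in the world has none). Each returns a list of dicts, best first, with "confidence" (0 to 1); they miss things now and then, are a little off and sometimes report something else, mostly with a low value. They report only what shows in the picture. A call takes as long as a camera call.
- bot.search_frame(camera, thing): "bbox" ([left, top, width, height] in pixels, round what is visible of it).
Readings, each from a call of its own:
- bot.read_clock(): time.
- bot.read_joint_positions(): joint angles.
- bot.read_joint_vel(): joint speeds.
- bot.read_joint_efforts(): joint torques, N m.
- bot.read_position(): TCP position.
- bot.read_tool_rot(): TCP orientation.
- bot.read_ft_force(): force on the tool from outside, world axes, zero at the start.
- bot.read_moment(): the same for the moment, N m.
- bot.read_gripper_width(): opening from 0.0 (shut) to 1.0 (fully open).
Only numpy, scipy, OpenCV 4.12 (cv2) and the standard library are available. Lean on these libraries where they do the work, as an engineer would, in place of code of your own. Each camera call takes 0.05 s, during which the arm holds its last target.

## Working session

There is one attempt and no reset: what is moved stays moved. The work goes in short steps, each a Python script; the robot and the scene stay as the last script left them, time stands still between calls to the robot, and variables do not carry over. Pictures are saved under pics/ and viewed, and the job is handed in when it is done.

```bash
ls; mkdir -p pics
python3 - <<'E'
from cell import bot
import cv2
for n in ["scene","top","wrist"]:
    im=bot.camera(n); cv2.imwrite(f"pics/{n}0.png",im[:,:,::-1])
    c=bot.calibration(n); print(n,{k:v.round(4).tolist() if hasattr(v,'round') else v for k,v in c.items()})
print(bot.read_clock(),bot.read_position(),bot.read_tool_rot())
E
```

```text
pics
scene {'mtx': [[446.346, 0.0, 319.6208], [0.0, 446.346, 235.0158], [0.0, 0.0, 1.0]], 'extrinsics': [[-0.2363, 0.9714, 0.022, 0.1147], [0.6741, 0.1802, -0.7164, -0.3395], [-0.6998, -0.1545, -0.6974, 1.4659], [0.0, 0.0, 0.0, 1.0]]}
top {'mtx': [[504.462, 0.0, 319.5519], [0.0, 504.462, 240.2923], [0.0, 0.0, 1.0]], 'extrinsics': [[-0.0012, -0.9998, 0.0206, 0.0188], [-0.9937, -0.0011, -0.1119, 0.5876], [0.1119, -0.0206, -0.9935, 1.3472], [0.0, 0.0, 0.0, 1.0]]}
wrist {'mtx': [[371.6483, 0.0, 318.792], [0.0, 371.6483, 240.402], [0.0, 0.0, 1.0]], 'hand_eye': [[1.0, 0.0003, -0.0005, 0.0001], [0.0006, -0.282, 0.9594, -0.1417], [0.0001, -0.9594, -0.282, 0.0711], [0.0, 0.0, 0.0, 1.0]]}
0.15 [0.22744029 0.50031407 0.23070657] [-0.59436134  0.59473877  0.38236193 -0.38317065]
```

View pics/scene0.png

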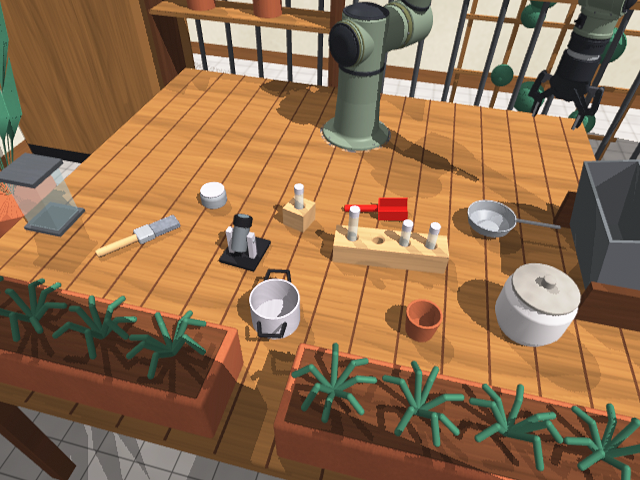

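View pics/top0.png

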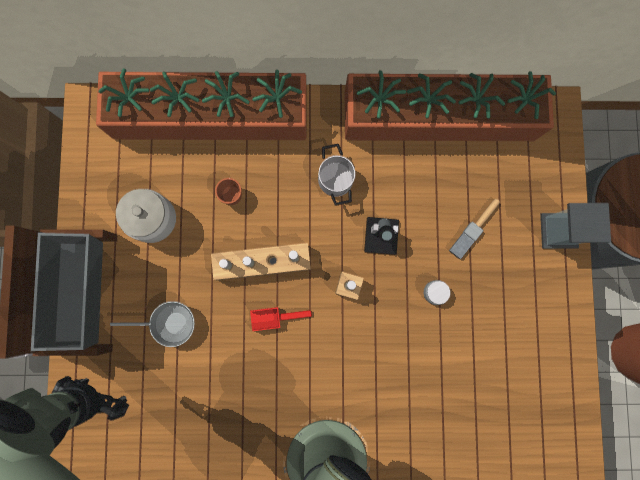

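View pics/wrist0.png

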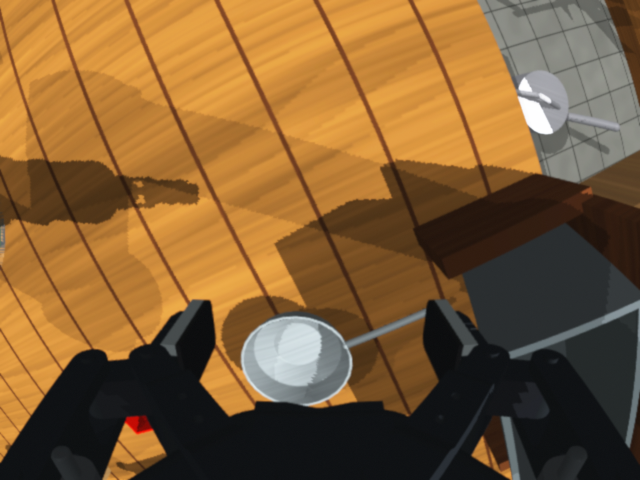

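Top view: the rack runs from about (212,267) to (310,258). Going from +y to −y it holds short, short, the free hole at (271,259), then the tall vial at (293,255). The rest vial is at (351,286) and the scope at (382,236). Next I'll get coarse positions and zoom in.

```bash
cat > h.py <<'E'
import numpy as np, cv2
from scipy.spatial.transform import Rotation as R
def ray(bot,name,uv,pos=None,rot=None):
    c=bot.calibration(name); K=c['mtx']
    if name!='wrist':
        d=np.linalg.inv(K)@[uv[0],uv[1],1]; E=c['extrinsics']; Rm=E[:3,:3]
        o=-Rm.T@E[:3,3]; d=Rm.T@d
    else:
        x=np.array([uv[0]-K[0,2],uv[1]-K[1,2]])/K[0,0]; th=np.hypot(*x)
        d=np.r_[x/max(th,1e-9)*np.sin(th),np.cos(th)]
        H=c['hand_eye']; Rt=R.from_quat(np.r_[rot[1:],rot[0]]).as_matrix()
        o=Rt@H[:3,3]+pos; d=Rt@H[:3,:3]@d
    return o,d/np.linalg.norm(d)
def atz(bot,name,uv,z,**k):
    o,d=ray(bot,name,uv,**k); return o+d*(z-o[2])/d[2]
def proj(bot,name,P,pos=None,rot=None):
    P=np.atleast_2d(P); c=bot.calibration(name);K=c['mtx']
    if name!='wrist':
        E=c['extrinsics']; q=P@E[:3,:3].T+E[:3,3]; q=q@K.T; return q[:,:2]/q[:,2:]
    H=c['hand_eye']; Rt=R.from_quat(np.r_[rot[1:],rot[0]]).as_matrix()
    q=((P-pos)@Rt-H[:3,3])@H[:3,:3]
    n=np.linalg.norm(q[:,:2],axis=1,keepdims=True); th=np.arctan2(n,q[:,2:])
    return K[:2,2]+K[0,0]*th*q[:,:2]/n
def quat(Rm):
    q=R.from_matrix(Rm).as_quat(); return np.r_[q[3],q[:3]]
def tool(yaxis,xaxis):
    y=np.array(yaxis,float);y/=np.linalg.norm(y); x=np.array(xaxis,float); x-=y*(x@y); x/=np.linalg.norm(x)
    return np.c_[x,y,np.cross(x,y)]
E
python3 - <<'E'
import cv2
from cell import bot
from h import *
im=cv2.imread('pics/top0.png'); cv2.imwrite('pics/topz.png',cv2.resize(im[205:305,200:410],None,fx=3.8,fy=3.8,interpolation=cv2.INTER_CUBIC))
im=cv2.imread('pics/scene0.png'); cv2.imwrite('pics/scenez.png',cv2.resize(im[170:280,210:460],None,fx=3.2,fy=3.2,interpolation=cv2.INTER_CUBIC))
print(atz(bot,'top',(351,285),.115),atz(bot,'top',(271,259),.055),atz(bot,'top',(293,255),.14),atz(bot,'top',(223,263),.115),atz(bot,'top',(382,236),.012))
E
```

```text
[ 0.46376512 -0.0595709   0.115     ] [0.53463921 0.14918554 0.055     ] [0.53833117 0.08771991 0.14      ] [0.51987707 0.26666497 0.115     ] [ 0.60219896 -0.15575038  0.012     ]
```

View pics/topz.png

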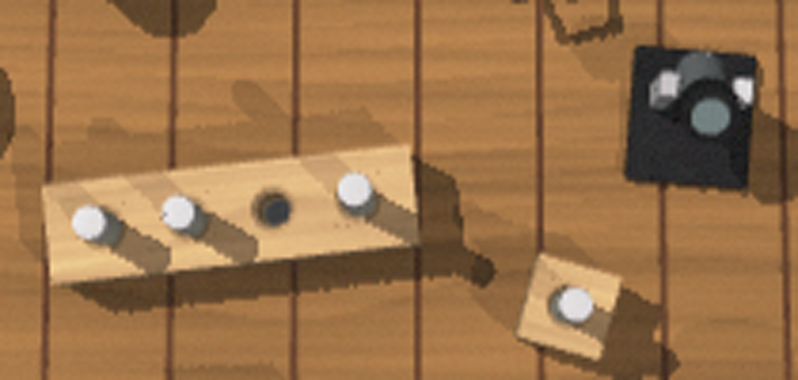

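View pics/scenez.png

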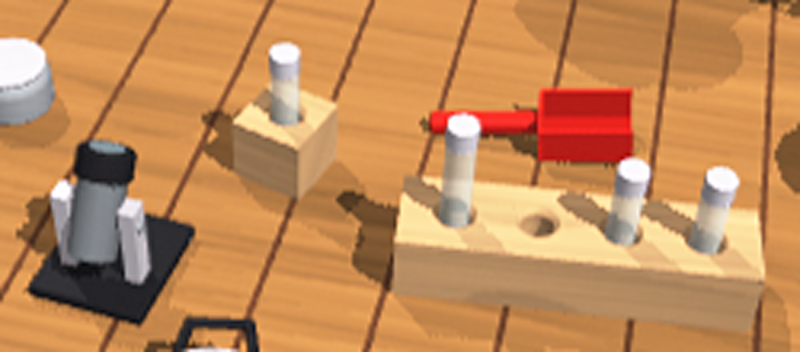

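The lens is at about pixel (386.8, 235.8). The scope's barrel leans mainly toward −x, with its base at (384, 223). I'll compute the coarse geometry and check IK.

Run:
```python
from cell import bot
from h import *
np.set_printoptions(precision=4,suppress=True)
f=lambda u,v:(200+u/3.8-.37,205+v/3.8-.37)
A=atz(bot,'top',f(91,222),.115);B=atz(bot,'top',f(179,213),.115);H=atz(bot,'top',f(272,209),.055);T=atz(bot,'top',f(353,188),.14)
print(A,B,H,T); print([np.linalg.norm((p-q)[:2]) for p,q in((A,B),(B,H),(H,T))])
d=(A-T)[:2]; print('rack yaw',np.arctan2(-d[0],d[1]))
C=[atz(bot,'top',f(*q),.012) for q in((637,47),(757,57),(748,189),(628,180))]
C=np.array(C);print(C, C.mean(0)); print([np.linalg.norm(C[i]-C[(i+1)%4]) for i in range(4)])
for a,b in((0,1),(3,2)): e=(C[a]-C[b])[:2]; print('yaw from y edges',np.arctan2(-e[0],e[1]))
for a,b in((0,3),(1,2)): e=(C[a]-C[b])[:2]; print('yaw from x edges',np.arctan2(e[1],e[0]))
L=atz(bot,'top',f(710,117),.108); print('lens',L)
yaw=np.arctan2(-d[0],d[1]); rx=np.array([np.cos(yaw),np.sin(yaw),0])
for s in (1,-1):
  q=quat(tool([0,0,-1],s*rx))
  for p in ([.46,.05,.35],[.464,-.06,.076],[.535,.148,.076],[.538,.088,.3]):
    print(s,p,bot.solve_ik(p,q))
  lz=np.array([-.5,0,.866])
  mid=L+lz*(.145); 
  for jx in ([1,0,0],[0,1,0]):
    for s2 in(1,-1):
      # grasp 25mm below cap -> grasp pt 40mm above mid
      print('fin',jx,s2,bot.solve_ik(mid+lz*(.04-.019),quat(tool(-lz,s2*np.array(jx)))))
```

```text
[0.5197 0.2652 0.115 ] [0.5258 0.2064 0.115 ] [0.533  0.1486 0.055 ] [0.5406 0.0889 0.14  ]
[np.float64(0.05907752548945807), np.float64(0.058258482230247946), np.float64(0.06017551753228732)]
rack yaw 0.11768568012676114
[[ 0.6557 -0.1152  0.012 ]
 [ 0.6484 -0.2037  0.012 ]
 [ 0.5509 -0.1953  0.012 ]
 [ 0.5574 -0.1075  0.012 ]] [ 0.6031 -0.1554  0.012 ]
[np.float64(0.08879621120417473), np.float64(0.09790851054478877), np.float64(0.08804999796556215), np.float64(0.09856965669813376)]
yaw from y edges -0.08197190318963488
yaw from y edges -0.07445834992879571
yaw from x edges -0.07872127913522103
yaw from x edges -0.08634626883072491
lens [ 0.5921 -0.1534  0.108 ]
1 [0.46, 0.05, 0.35] [-0.0515  0.1068 -0.1715  1.2925  0.      1.4016]
1 [0.464, -0.06, 0.076] [-0.2866  0.3534 -0.6112  0.6062  0.      1.1665]
1 [0.535, 0.148, 0.076] [ 0.1369  0.4866 -0.3842  0.7     0.      1.59  ]
1 [0.538, 0.088, 0.3] [ 0.0267  0.2818 -0.0782  1.2108  0.      1.4798]
fin [1, 0, 0] 1 [-0.596  -0.0451 -0.7225  0.4477  0.2845  1.0397]
fin [1, 0, 0] -1 [-0.596  -0.0451 -0.7225  0.4477  0.2845 -2.1019]
fin [0, 1, 0] 1 [-0.596  -0.0451 -0.7225  0.4477  0.2845 -0.5311]
fin [0, 1, 0] -1 [-0.596  -0.0451 -0.7225  0.4477  0.2845  2.6105]
-1 [0.46, 0.05, 0.35] [-0.0515  0.1068 -0.1715  1.2925  0.     -1.74  ]
-1 [0.464, -0.06, 0.076] [-0.2866  0.3534 -0.6112  0.6062  0.     -1.975 ]
-1 [0.535, 0.148, 0.076] [ 0.1369  0.4866 -0.3842  0.7     0.     -1.5516]
-1 [0.538, 0.088, 0.3] [ 0.0267  0.2818 -0.0782  1.2108  0.     -1.6618]
fin [1, 0, 0] 1 [-0.596  -0.0451 -0.7225  0.4477  0.2845  1.0397]
fin [1, 0, 0] -1 [-0.596  -0.0451 -0.7225  0.4477  0.2845 -2.1019]
fin [0, 1, 0] 1 [-0.596  -0.0451 -0.7225  0.4477  0.2845 -0.5311]
fin [0, 1, 0] -1 [-0.596  -0.0451 -0.7225  0.4477  0.2845  2.6105]
```

Run:
```python
from cell import bot
from h import *
np.set_printoptions(precision=4,suppress=True)
yaw=.118; rx=np.array([np.cos(yaw),np.sin(yaw),0])
bot.move_pose([.50,-.0,.33],quat(tool([0,0,-1],rx)))
p=bot.read_position();r=bot.read_tool_rot(); im=bot.camera('wrist')
cv2.imwrite('pics/w1.png',im[:,:,::-1]); np.save('w1.npy',np.r_[p,r]); print(p,r,bot.read_clock())
```

```text
[0.4999 0.0008 0.3298] [ 0.706  -0.7057 -0.0421  0.0423] 2.275
```

View pics/w1.png

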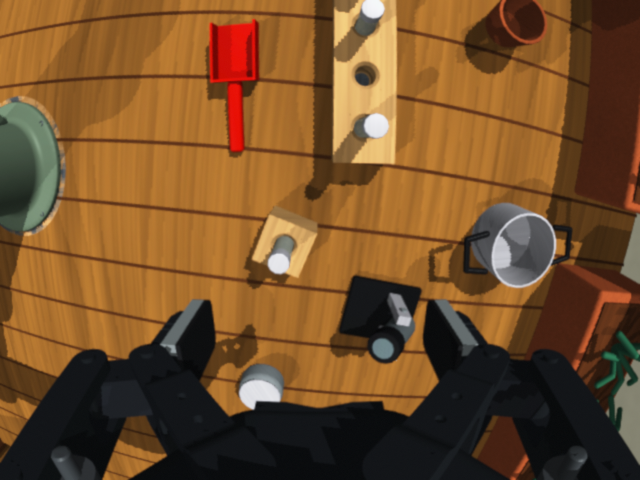

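The wrist picture shows the rest vial cap at about (279,262), the free hole at (366,73), the tall cap at (376,125) and the lens at (384,347). I'll zoom in.

Run:
```python
import cv2,numpy as np
im=cv2.imread('pics/w1.png')
z=lambda u,v:cv2.resize(im[v-20:v+20,u-20:u+20],(290,290),interpolation=cv2.INTER_CUBIC)
t=[z(279,262),z(366,73),z(376,125),z(384,347)]
cv2.imwrite('pics/w1z.png',np.vstack([np.hstack(t[:2]),np.hstack(t[2:])]))
```

```text
(no output)
```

View pics/w1z.png

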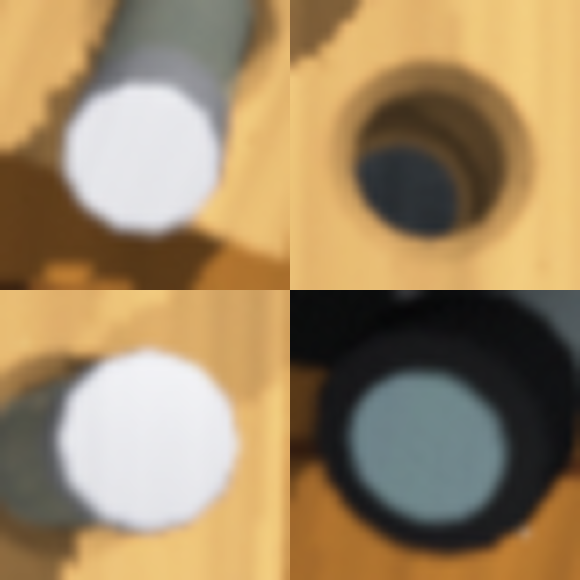

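Run:
```python
from cell import bot
from h import *
np.set_printoptions(precision=4,suppress=True)
w=np.load('w1.npy');k=dict(pos=w[:3],rot=w[3:])
for n,uv,z in(('rest',(278.3,263.2),.115),('hole',(365.3,74.2),.055),('tall',(376,125.1),.14),('lens',(382.6,348.1),.108),('c',(358,277),.012),('c',(420,290),.012),('c',(340,333),.012)):
    print(n,atz(bot,'wrist',uv,z,**k))
# lens triangulation: top+wrist+scene
S=[ray(bot,'wrist',(382.6,348.1),**k),ray(bot,'top',(386.5,235.4)),ray(bot,'scene',(210+106/3.2-.34,170+148/3.2-.34))]
M=sum(np.eye(3)-np.outer(d,d) for o,d in S);b=sum((np.eye(3)-np.outer(d,d))@o for o,d in S);print(np.linalg.solve(M,b))
```

```text
rest [ 0.4662 -0.0614  0.115 ]
hole [0.5348 0.1462 0.055 ]
tall [0.5411 0.0866 0.14  ]
lens [ 0.5939 -0.1551  0.108 ]
c [ 0.5662 -0.1067  0.012 ]
c [ 0.6559 -0.1167  0.012 ]
c [ 0.5545 -0.1951  0.012 ]
[ 0.5933 -0.1541  0.1067]
```

Run:
```python
from cell import bot
from h import *
np.set_printoptions(precision=4,suppress=True)
yaw=.118; q=quat(tool([0,0,-1],[np.cos(yaw),np.sin(yaw),0]))
bot.set_gripper(0.65,60)
bot.move_pose([.465,-.0605,.19],q)
bot.move_linear([.465,-.0605,.073],speed=.1)
print(bot.read_position(),bot.read_ft_force())
bot.set_gripper(0.0,60)
print(bot.read_gripper_width(),bot.read_ft_force(),bot.read_moment(),bot.read_clock())
im=bot.camera('wrist');cv2.imwrite('pics/w2.png',im[:,:,::-1])
bot.move_linear([.465,-.0605,.225],speed=.12)
print(bot.read_gripper_width(),bot.read_ft_force(),bot.read_position(),bot.read_clock())
p=bot.read_position();r=bot.read_tool_rot();np.save('w3.npy',np.r_[p,r])
im=bot.camera('wrist');cv2.imwrite('pics/w3.png',im[:,:,::-1])
im=bot.camera('scene');cv2.imwrite('pics/s3.png',im[:,:,::-1])
```

```text
[ 0.4655 -0.0606  0.0735] [-0.1003  1.4697  0.5293]
0.2385028331718427 [-1.2326 -0.8597  5.5726] [0.0325 0.2676 0.0027] 5.0833
0.242004398310133 [-0.2937  0.3389 -0.9387] [ 0.4645 -0.0604  0.2243] 6.55
```

View pics/w3.png

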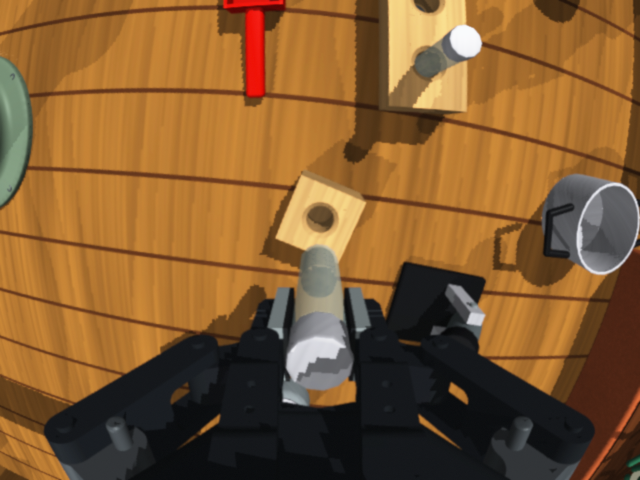

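View pics/s3.png

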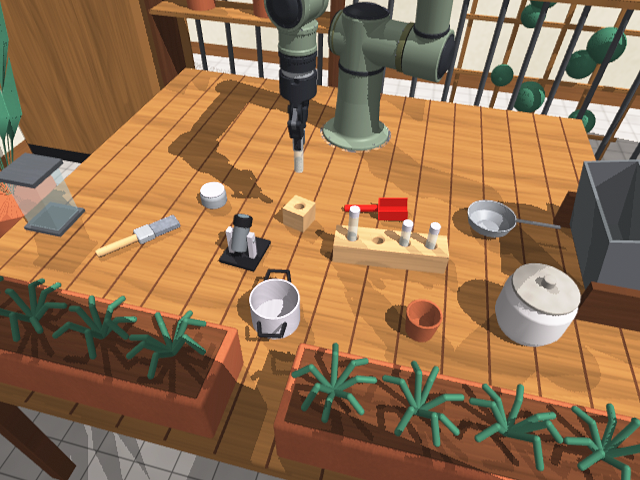

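The vial is held straight. The rest hole shows at about (321,216) and the vial foot at about (320,262). I'll compare both with the tool position to find the camera bias.

Run:
```python
from cell import bot
from h import *
np.set_printoptions(precision=4,suppress=True)
im=cv2.imread('pics/w3.png')
a=cv2.resize(im[190:290,270:370],(590,590),interpolation=cv2.INTER_CUBIC);cv2.imwrite('pics/w3z.png',a)
w=np.load('w3.npy');k=dict(pos=w[:3],rot=w[3:])
print(atz(bot,'wrist',(321,216.5),.055,**k))
z=.01+w[2]-.0735
print(proj(bot,'wrist',[[.4645,-.0604,z]],**k),proj(bot,'wrist',[[.4655,-.0606,.055]],**k))
P=[[.4645+.011*np.cos(t),-.0604+.011*np.sin(t),z] for t in np.linspace(0,6.28,12)]
for u,v in proj(bot,'wrist',P,**k): cv2.circle(a,(int((u-270)*5.9),int((v-190)*5.9)),2,(0,0,255),-1)
P=[[.465+.01625*np.cos(t),-.0605+.01625*np.sin(t),.055] for t in np.linspace(0,6.28,16)]
for u,v in proj(bot,'wrist',P,**k): cv2.circle(a,(int((u-270)*5.9),int((v-190)*5.9)),2,(0,255,0),-1)
cv2.imwrite('pics/w3z.png',a)
```

```text
[ 0.4665 -0.0588  0.055 ]
[[318.2518 258.5439]] [[319.554  218.4482]]
```

View pics/w3z.png

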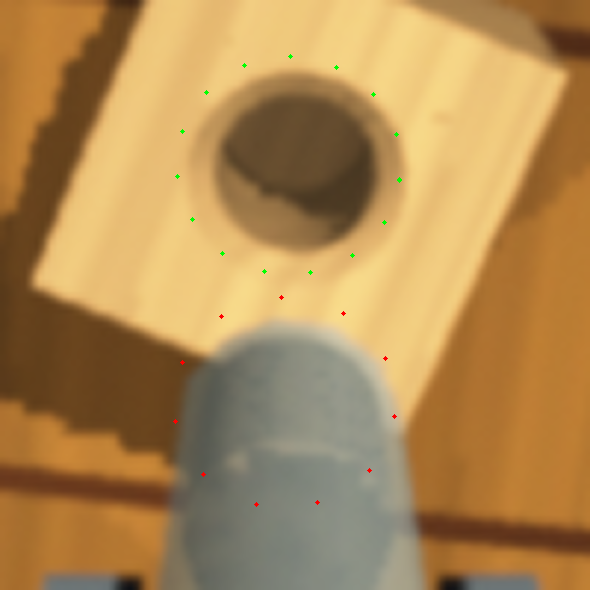

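Run:
```python
from cell import bot
from h import *
np.set_printoptions(precision=4,suppress=True)
bot.move_linear([.534,.148,.225],speed=.15)
bot.move_linear([.534,.148,.128],speed=.1)
p=bot.read_position();r=bot.read_tool_rot();k=dict(pos=p,rot=r);im=bot.camera('wrist')[:,:,::-1].copy();cv2.imwrite('pics/w4.png',im)
a=cv2.resize(im[180:330,250:400],(590,590),interpolation=cv2.INTER_CUBIC);cv2.imwrite('pics/w4z.png',a)
print(p,bot.read_ft_force(),bot.read_clock())
```

```text
[0.5346 0.1481 0.1286] [ 0.2582 -0.3151 -0.2001] 9.4333
```

View pics/w4z.png

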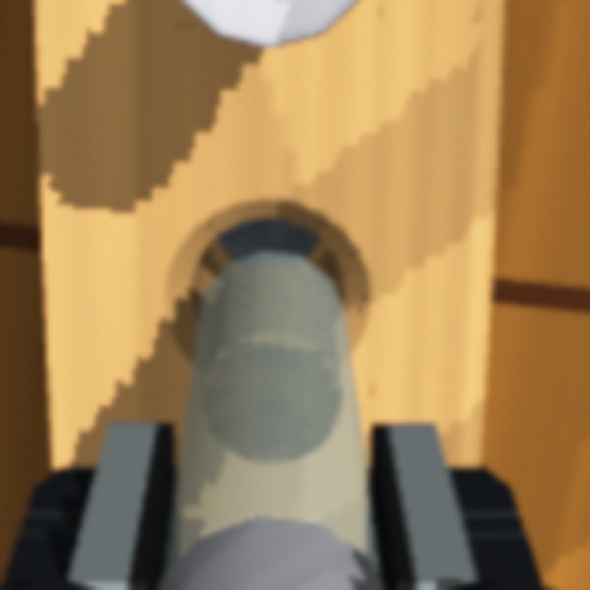

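The foot (column ~271) and the hole (~270) are lined up, so I'll insert.

Run:
```python
from cell import bot
from h import *
np.set_printoptions(precision=4,suppress=True)
s=bot.move_linear([.534,.148,.100],speed=.05,until_force=12)
print(s,bot.read_position(),bot.read_ft_force(),bot.read_moment())
if not s:
    s=bot.move_linear([.534,.148,.071],speed=.05,until_force=12)
    print(s,bot.read_position(),bot.read_ft_force(),bot.read_gripper_width())
print(bot.read_clock())
im=bot.camera('wrist')[:,:,::-1].copy();cv2.imwrite('pics/w5.png',im)
```

```text
False [0.534  0.148  0.0999] [ 0.5734 -0.2608 -0.4776] [ 0.0582 -0.0227  0.0134]
True [0.5338 0.148  0.0736] [-1.4257 -0.5703  5.2957] 0.24342767581554903
10.675
```

View pics/w5.png

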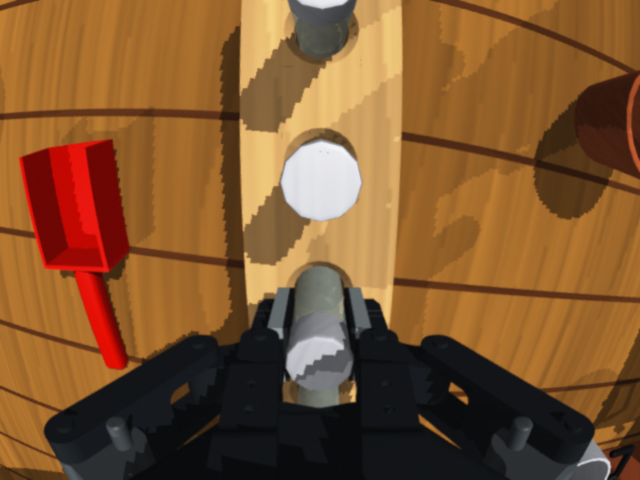

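Run:
```python
from cell import bot
from h import *
np.set_printoptions(precision=4,suppress=True)
bot.set_gripper(0.65)
bot.move_linear([.534,.148,.2],speed=.12)
bot.move_linear([.541,.0882,.2],speed=.12)
p=bot.read_position();r=bot.read_tool_rot();np.save('w6.npy',np.r_[p,r])
im=bot.camera('wrist')[:,:,::-1].copy();cv2.imwrite('pics/w6.png',im)
im=bot.camera('scene')[:,:,::-1].copy();cv2.imwrite('pics/s6.png',cv2.resize(im[130:330,180:480],None,fx=2.6,fy=2.6,interpolation=cv2.INTER_CUBIC))
print(p,bot.read_ft_force(),bot.read_clock())
```

```text
[0.5409 0.0882 0.1998] [1.028  0.4012 0.0697] 13.1167
```

View pics/w6.png

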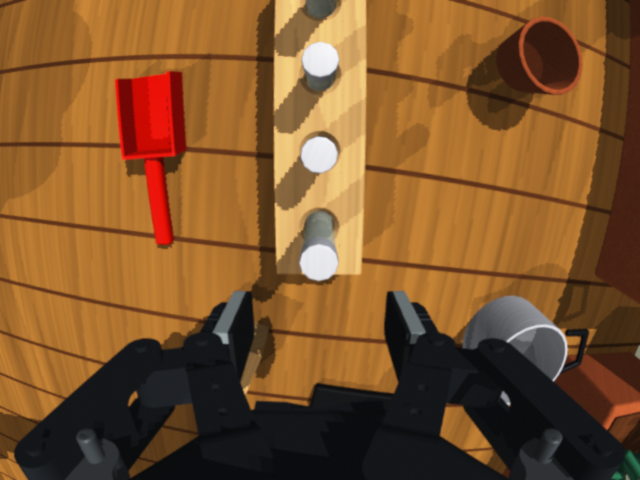

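View pics/s6.png

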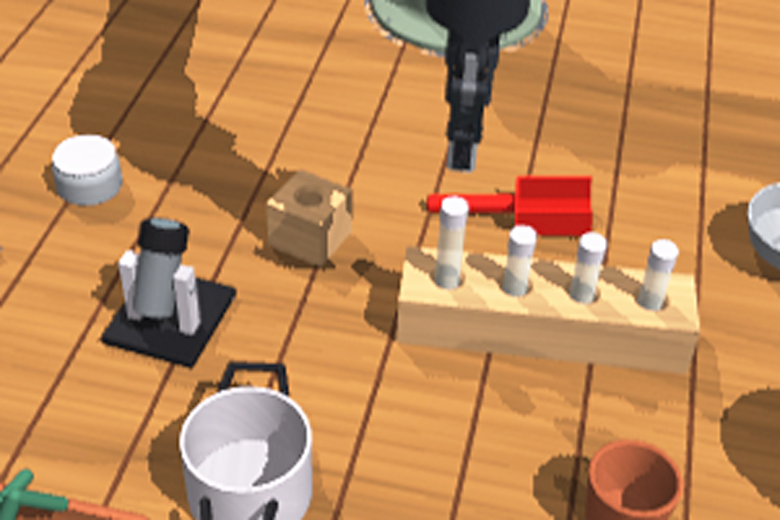

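The checked vial stands level with the other short ones, and the tall cap is centred at (319,262). I'll grasp the tall vial and draw it out.

Run:
```python
from cell import bot
from h import *
np.set_printoptions(precision=4,suppress=True)
w=np.load('w6.npy');k=dict(pos=w[:3],rot=w[3:]);print(atz(bot,'wrist',(319,262),.14,**k),atz(bot,'wrist',(319,154),.115,**k))
bot.move_linear([.541,.0882,.093],speed=.1)
bot.set_gripper(0.0,60)
print(bot.read_gripper_width(),bot.read_ft_force(),bot.read_position(),bot.read_clock())
bot.move_linear([.541,.0882,.26],speed=.12)
print(bot.read_gripper_width(),bot.read_ft_force(),bot.read_position(),bot.read_clock())
p=bot.read_position();r=bot.read_tool_rot();np.save('w7.npy',np.r_[p,r])
im=bot.camera('wrist')[:,:,::-1].copy();cv2.imwrite('pics/w7.png',im)
im=cv2.imread('pics/w1.png');cv2.imwrite('pics/w1s.png',cv2.resize(im[265:375,320:440],None,fx=5,fy=5,interpolation=cv2.INTER_CUBIC))
```

```text
[0.5414 0.0874 0.14  ] [0.5343 0.1471 0.115 ]
0.24489010313278015 [-0.4378 -0.0288  5.0866] [0.5414 0.0882 0.0936] 14.7417
0.24588735005158335 [ 0.3029  0.1559 -0.915 ] [0.5405 0.0882 0.2592] 16.2833
```

View pics/w7.png

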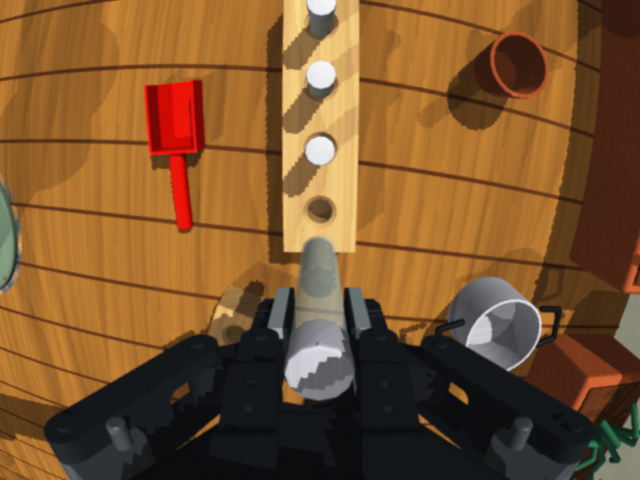

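View pics/w1s.png

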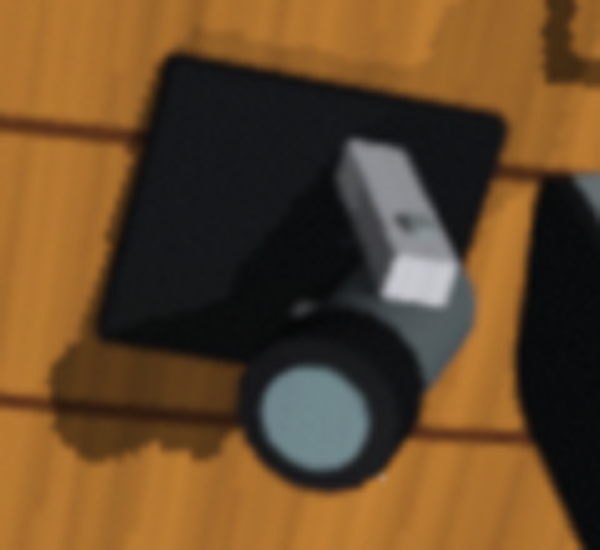

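Run:
```python
from cell import bot
from h import *
np.set_printoptions(precision=4,suppress=True)
w=np.load('w1.npy');k=dict(pos=w[:3],rot=w[3:])
g=lambda u,v:atz(bot,'wrist',(320+u/5-.4,265+v/5-.4),.012,**k)
a,b=g(200,63),g(480,116);print(np.arctan2((b-a)[1],(b-a)[0]))
a,b=g(156,95),g(108,300);e=a-b;print(np.arctan2(-e[0],e[1]))
c=[g(165,54),g(509,120),g(98,338)];print(c,(c[1]+c[2])/2)
yaw=-.09;L=np.array([.593,-.1543,.108])
lz=np.array([-.5*np.cos(yaw),-.5*np.sin(yaw),np.cos(np.pi/6)])
q=quat(tool(-lz,[1,.1,0]))
print(L+.2236*lz,bot.solve_ik(L+.2236*lz,q),L+.1636*lz,bot.solve_ik(L+.1636*lz,q))
```

```text
-0.09111777956688336
-0.06041118542541466
[array([ 0.5587, -0.1052,  0.012 ]), array([ 0.6575, -0.1144,  0.012 ]), array([ 0.5532, -0.1939,  0.012 ])] [ 0.6053 -0.1542  0.012 ]
[ 0.4817 -0.1443  0.3016] [-0.585  -0.1665 -0.6935  0.5737  0.2398  0.9153] [ 0.5115 -0.1469  0.2497] [-0.5471 -0.0572 -0.7443  0.4056  0.2225  0.95  ]
```

The scope yaw comes out at about −0.08, so I'll move to the inspection pose.

Run:
```python
from cell import bot
from h import *
np.set_printoptions(precision=4,suppress=True)
yaw=-.08;L=np.array([.593,-.1543,.108])
lz=np.array([-.5*np.cos(yaw),-.5*np.sin(yaw),np.cos(np.pi/6)])
q=quat(tool(-lz,[1,.1,0]))
bot.move_linear(L+.2236*lz,speed=.1,rotation=q)
bot.move_linear(L+.1636*lz,speed=.06)
bot.wait(.5)
p=bot.read_position();r=bot.read_tool_rot();np.save('w8.npy',np.r_[p,r]);k=dict(pos=p,rot=r)
print(p,L+.1636*lz,r,q,bot.read_gripper_width(),bot.read_ft_force(),bot.read_clock())
ax=R.from_quat(np.r_[r[1:],r[0]]).as_matrix()[:,1]
pts=np.array([p+.0836*ax,p-.0464*ax,L,L+.08*lz,L+.21*lz])
for n in('wrist','top','scene'):
    im=bot.camera(n)[:,:,::-1].copy();cv2.imwrite(f'pics/{n}8.png',im)
    kk=k if n=='wrist' else {}
    print(n,proj(bot,n,pts,**kk))
im=cv2.imread('pics/scene8.png');cv2.imwrite('pics/scene8z.png',cv2.resize(im[130:280,180:330],(600,600),interpolation=cv2.INTER_CUBIC))
im=cv2.imread('pics/top8.png');cv2.imwrite('pics/top8z.png',cv2.resize(im[190:310,320:440],(600,600),interpolation=cv2.INTER_CUBIC))
```

```text
[ 0.5115 -0.1478  0.2498] [ 0.5115 -0.1478  0.2497] [-0.6554  0.7078  0.2244  0.138 ] [-0.6555  0.7078  0.2244  0.1379] 0.23914853960132215 [-0.469  -0.5015 -0.7822] 20.575
wrist [[318.7977 248.2587]
 [319.365  373.0375]
 [318.5831 219.5298]
 [318.703  248.1415]
 [319.2309 372.8025]]
top [[390.1224 247.7502]
 [396.3888 271.9462]
 [386.8076 235.0676]
 [390.0982 247.7633]
 [396.3673 271.9507]]
scene [[247.0944 179.8369]
 [255.2831 119.5402]
 [242.3633 214.9343]
 [247.1213 179.8689]
 [255.3021 119.577 ]]
```

View pics/scene8z.png

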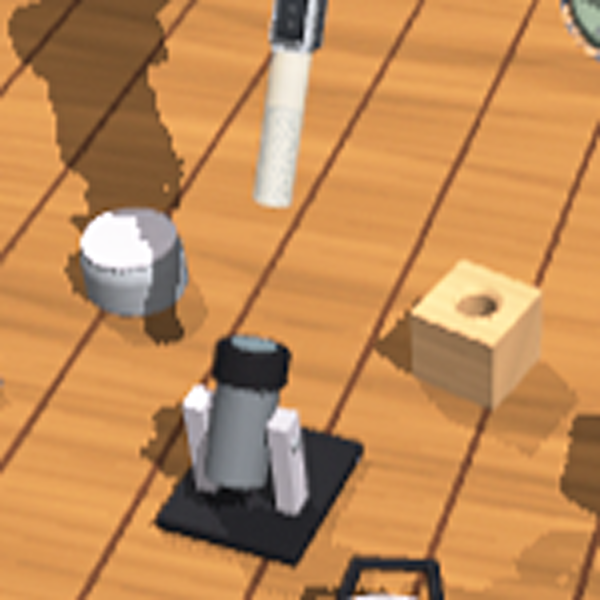

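View pics/wrist8.png

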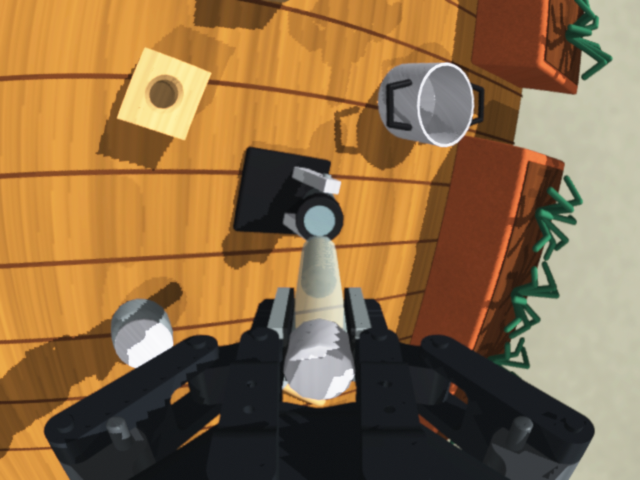

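View pics/top8z.png

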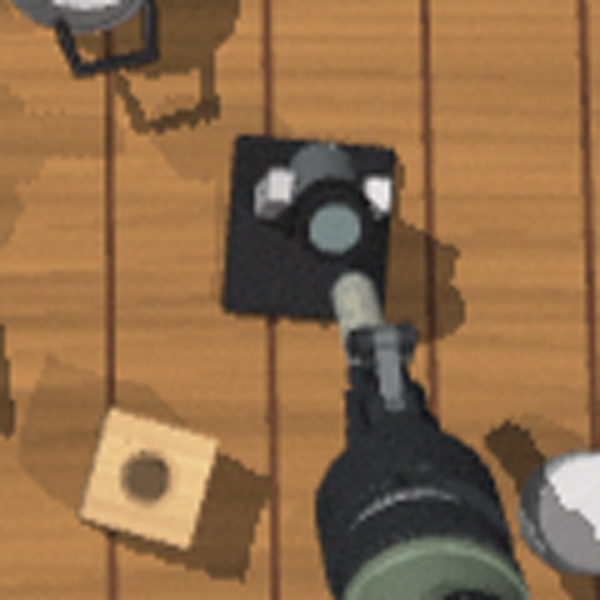

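Run:
```python
from cell import bot
import numpy as np
print(np.abs(bot.read_joint_vel()).max(),bot.read_gripper_width(),bot.read_position(),bot.read_clock())
bot.close_job()
```

```text
0.0019389581424517914 0.23992618849930883 [ 0.51144703 -0.14776698  0.24967211] 20.725
the job is handed in; nothing more can be done
```

I put the checked vial back in the free rack hole and let go of it. I then drew out the tall vial and handed in the job still holding it in front of the lens, at 20.7 s of the 64 s allowed.

- **Checked vial:** it met the hole floor with the tool within 0.1 mm of its height at the rest-block grasp, and both holes are equally deep. The pictures after release show it level with the other short vials.
- **Tall vial:** its foot points into the lens along the 30° line of sight, about 8 cm off, going by the arm's pose. The arm was at rest and the grip steady when I handed in.
- **Alignment:** in the wrist camera the lens was about 1 pixel from where I expected it. The scene and top cameras each put the foot about 1.5 mm to the side of the line of sight, but in opposite directions. I took that as calibration error and did not correct for it. The vial's tilt in the scene picture matched the plan to within about 1°.
- **Contact:** nothing came near the magnifier, and I saw no sign that anything else was moved. The highest force I read on the wrist was about 6 N.

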